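# Take the bowl off a compressed-air filter

### The arm

A 6-joint arm with a two-finger parallel gripper is mounted at the origin on the work surface. World frame = base frame: x ahead of the robot, y to its left, z up, the work surface at z = 0. Lengths are in mm, angles in rad, forces in N, time in s.
With the tool pointing down it reaches from about 325 to 850 mm from the base axis. Payload 15.5 kg.
Tool frame: the origin (TCP) lies midway between the tips of the shut fingers; the grasp point (between the pads) lies 19 mm behind it; z points along the fingers, y is the line along which they close (so a half turn about z gives the same grasp; the last joint's range is limited). The gripper opens to 91 mm and grips with 3 to 60 N. Pads are 32 mm wide; open, the fingers measure 118 mm over their backs; the gripper's body (76 mm by 178 mm) begins 60 mm behind the grasp point.
Start: joints at [-1.357, 0.494, 1.345, -0, 1.302, -0.096], TCP at [190.544, -595.247, 213.915] pointing down, gripper open.
Joint ranges: [-2.91, 2.91], [-0.82, 2.16], [0.22, 2.67], [-1.22, 4.37], [0.12, 2.79], [-3.08, 3.08]. Speed limits (rad/s): [1.89, 1.89, 2.57, 3.01, 3.01, 3.01].

### API

Orientations are given as a unit quaternion [x, y, z, w].
In Python, from plant import r gives the robot as it stands.
- The arm moves only by the tool play_rows, never from a script. Its argument "steps" is a list of rows, each an object of numbers: "x", "y", "z": the shift along the tool's x, y, z in m; "rx", "ry", "rz": the turn, a rotation vector about the tool's x, y, z in degrees; "gripper": the opening, from -1 (shut) to 1 (fully open). In form: [{"x": .., "y": .., "z": .., "rx": .., "ry": .., "rz": .., "gripper": ..}, ...]. A call has exactly 5 rows; each row is the pose to reach, as a shift and turn from the pose commanded when the call began, along the tool's axes at that moment; what a row does not reach only later rows make up. A row lasts 1/12 s, in which the tool goes at most 41.7 mm and 7.16 degrees, less where a joint would pass 70% of its speed; a pose out of reach is approached as far as the arm can. A call with a gripper value outside its range is refused whole. The fingers move at their own pace and stop on an object; "squeeze" is the grip in N (left out, the last holds). Time passes only in rows, so rows that repeat a pose let the fingers close, or fill a call up. It gives the time, the measured TCP pose, the force, the opening and the grip force at its end, in the units of the state.
- r.read_state(): the state, without advancing time (a new reading comes with each control period).
- r.grab_frame(name): name is "scene" or "top" or "wrist"; returns a dict with "image" (480x640x3 uint8, red, green, blue), "K" (3x3 intrinsics, pixels), "R" (3x3) and "t" (3): a world point X has camera coordinates R X + t; the wrist camera has in their place "hand_eye" (4x4, takes a point from camera to tool coordinates, whose origin is the TCP and whose axes are the flange's). Camera axes: x right, y down, z forward; pixel columns grow to the right and rows downward; lengths in mm; the calibration is good to about 2 mm. A picture is of the moment at which its call begins: read the wrist's pose just before it. There is no depth.
- r.job_done(): hands the job in; it is judged then, once.
The state is a dict: "clock": time; "joints": joint angles; "qvel": joint speeds; "joint_efforts": joint torques, N m; "eef_pos": TCP position; "tool_rot": TCP orientation; "contact_force": force on the tool from outside, world axes, zero at the start; "wrist_torque": the same for the moment, N m; "finger_gap": finger opening in mm; "grasp_force": force on a finger pad.
Only numpy, scipy, OpenCV 4.12 (cv2) and the standard library are available. Lean on these libraries where they do the work, as an engineer would, in place of code of your own. Each camera call takes 0.05 s, during which the arm holds its last target. There are 200 camera calls.

### The job

The compressed-air filter is clamped upside down in the bench vice for an element change: squeeze in the catch on the side of its bowl and, keeping it in, turn the bowl anticlockwise seen from above, about a quarter turn, until you feel the end stop. Then lift the bowl straight up clear of the white element without knocking it, and stand it gently in the steel parts tray, the same way up as it came off, and let go. Do not crush the bowl or wrench it against the catch, lips or stop, and leave the spray can, the spanner and the bearing where they are.

Things in the scene. Friction and masses are not known exactly. Their poses are not given: they have to be found in the camera images.
- bowl_mid (a point): Centre of the filter bowl, on its axis at the catch's height. Black plastic guard 46 mm across, milky domed top with a brass drain; open lower edge 43 mm below this point, top 36 mm above. x points to the catch, z up. Opposite the catch a flat 16 wide, 22 high, face 24 mm from the axis. 70 to 120 g; cracks if squeezed over 40 N (each finger), so use 22 to 30 N
- catch_face (a point): Centre of the catch's outer face: a grey ribbed plate 16 mm wide, 20 high on the bowl's side (its +x), 28 mm from the axis when out. Sprung, moves towards the axis: 10 N to start, 20 N fully in; it springs out again if let go. One finger on it and the other on the flat opposite press it, hold it in and turn the bowl all at once; the fingers are then about 48 mm apart
- catch (a joint): How far the catch is pressed in: 0 out, 0.0045 m fully in. Beyond about 0.003 m its tongue is clear of the notch in the head's rim and the bowl can be turned; before that the bowl is locked
- filter_head: Aluminium head clamped in the vice. Origin on the axis, level with the seated bowl's lower edge; z up, x through the notch that locks the catch. Its rim, 58 mm across, ends 18.5 mm above the origin. Two bowl lugs sit under lips; the unseen end stop comes after a turn of 76 to 108 deg, other on each filter; only in the last 4 deg can the bowl rise. Load stop under 0.4 N m, lips under 20 N
- element_top (a point): Top centre of the filter element, a white cylinder 21 mm across with a black 23 mm end disc and a brass nut, on the filter's axis, hidden inside the bowl (31 mm clear bore) until that is lifted. It is 44 mm above the head's origin, so the bowl must rise 50 mm or more before it goes sideways. A rubber seal under the bowl pushes it up with about 11 N while seated
- tray_in (a point): Centre of the inner floor of the empty steel parts tray, 200 x 260 mm outside (long side along y), walls 3 mm thick and 30 mm high, floor 3 mm thick; z up. The bowl stands on its open lower edge, its centre 43 mm above this point
- spray_can: Blue spray can with a white cap, 65 mm across, 190 mm tall, standing on the bench; origin at the centre of its underside. Leave it alone
- spanner: Steel spanner 190 mm long lying on the bench along its x; origin at its middle. Leave it alone
- bearing: Steel ball bearing 52 mm across, 15 mm high, lying flat on the bench; origin at the centre of its underside. Leave it alone
- vice: Grey bench vice bolted to the bench, jaws 100 mm wide with their tops 120 mm above the bench, base about 145 mm across, anvil 112 mm out towards its x, screw and tommy bar (62 mm high) to 150 mm out towards its -x; origin on the bench straight under the filter's axis, x as the head's x
Mind the look-alikes: they are no part of the job. There is more than one size of the part that bears bowl_mid; the job needs the middle-sized.

How it is judged:
By the outcome, as a careful person would: the job done as asked, in the order asked, and still so for the second after the job is handed in, with the robot touching nothing.
It also fails if it takes over 72 s, if anything falls off the work surface, if the arm or the gripper's body presses on something with over 40 N, if the wrist force passes 120 N, or if a joint passes its speed limit or range.

## Working session

There is one attempt and no reset: what is moved stays moved. The work goes in short steps, Python scripts to look and compute and a tool call to move; the robot and the scene stay as the last step left them, time stands still between calls to the robot, and variables do not carry over. Pictures are saved under pics/ and viewed, at most 10 in all, crops included, and the job is handed in when it is done.

Besides the shell and the picture viewer there is one more tool, called after "Emit:" as name(argument=value, ...) on one line, values as JSON. play_rows: Moves the arm, as the interface text tells. Its arguments: {"type":"object","properties":{"steps":{"type":"array","items":{"type":"object","properties":{"x":{"type":"number"},"y":{"type":"number"},"z":{"type":"number"},"rx":{"type":"number"},"ry":{"type":"number"},"rz":{"type":"number"},"gripper":{"type":"number"}}}},"squeeze":{"type":"number"}},"required":["steps"]}

```bash
mkdir -p pics; ls
cat > h.py <<'E'
import numpy as np, cv2, json
from plant import r
def grab(n,f):
    s=r.read_state(); d=r.grab_frame(n); cv2.imwrite('pics/'+f+'.png',d['image'][:,:,::-1])
    c={k:np.array(d[k]).tolist() for k in d if k!='image'}; c['s']={k:np.array(s[k]).tolist() for k in s}
    json.dump(c,open('pics/'+f+'.json','w')); return d
E
python3 - <<'E'
from h import *
a=grab('scene','s0');b=grab('top','t0')
for d in (a,b): print(d['K'],d['R'],d['t'])
print(r.read_state())
E
```

```text
pics
[[583.58425858   0.         309.44606681]
 [  0.         583.58425858 242.15694445]
 [  0.           0.           1.        ]] [[ 0.77975194  0.62575242  0.02051406]
 [ 0.42017761 -0.49873171 -0.75810122]
 [-0.46415266  0.59975044 -0.65181417]] [-510.97078014 -165.26745686 1457.03752119]
[[552.23378183   0.         320.71764646]
 [  0.         552.23378183 247.11640212]
 [  0.           0.           1.        ]] [[-0.01833452 -0.9996346   0.01986226]
 [-0.98525817  0.01468422 -0.17044267]
 [ 0.17008873 -0.02269444 -0.98516739]] [ 23.09843227 643.92124909 998.28340609]
{'clock': 0.1, 'joints': array([-1.35651772e+00,  4.94123446e-01,  1.34602721e+00, -2.89692768e-06,
        1.30253114e+00, -9.55396834e-02]), 'qvel': array([-0.00107773, -0.00039238, -0.00323926,  0.00065678,  0.00157057,
       -0.00016338]), 'joint_efforts': array([ 3.10930081e-03, -8.80238557e+01, -3.82545662e+01,  7.08059384e-02,
        4.81476425e-02, -1.50679955e-05]), 'eef_pos': array([ 190.46135076, -594.92546519,  213.41062822]), 'tool_rot': array([ 9.88025347e-01,  1.54290692e-01, -3.37056874e-05, -5.43525373e-04]), 'contact_force': array([0.07631528, 0.02835008, 0.61732332]), 'wrist_torque': array([0.0192692 , 0.00942891, 0.0074998 ]), 'grasp_force': 0.0, 'finger_gap': 91.14539162365202}
```

View pics/s0.png

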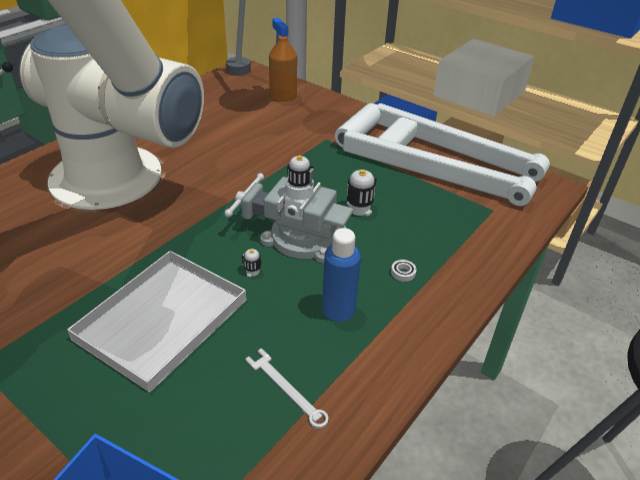

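View pics/t0.png

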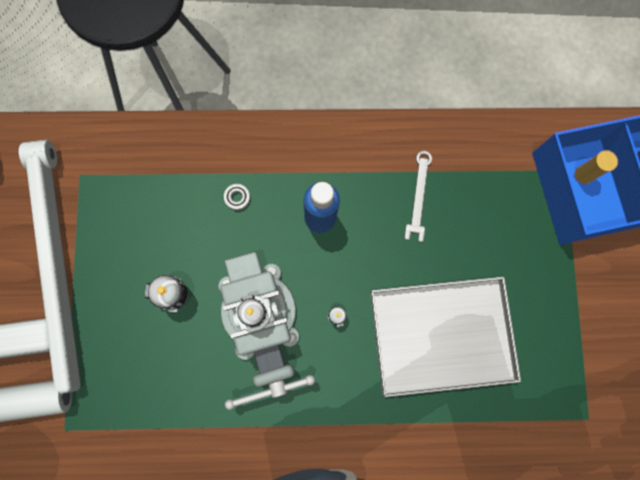

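Candidates for the bowl are the filter in the vice (scene 300,170; top 250,312), a larger one on the bench (scene 361,190; top 166,292) and a small one (scene 252,262; top 338,316). The middle-sized one is in the vice, so I'll check that in a close crop.

Run:
```python
from h import *
a=cv2.imread('pics/s0.png')[140:240,240:360]; b=cv2.imread('pics/t0.png')[250:410,210:330]
A=cv2.resize(a,None,fx=4.0,fy=4.0,interpolation=cv2.INTER_CUBIC)[:, :430]; 
B=cv2.resize(b,None,fx=3,fy=3,interpolation=cv2.INTER_CUBIC)
H=480;c=np.zeros((H,430+360,3),np.uint8);c[:400,:430]=A;c[:480,430:]=B
cv2.imwrite('pics/c1.png',c)
```

```text
(no output)
```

View pics/c1.png

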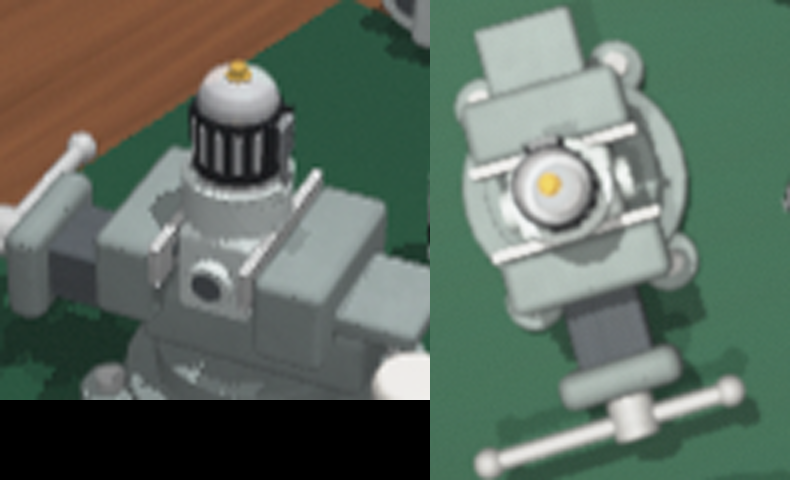

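The crop shows the milky dome with brass drain in the vice at scene (299.5,157), top (249.7,311.3). The grey catch is on the anvil side at scene about (312,174). I'll triangulate these.

```bash
cat >> h.py <<'E'
def cam(f):
    c=json.load(open('pics/'+f+'.json'))
    K=np.array(c['K'])
    if 'R' in c: return K,np.array(c['R']),np.array(c['t'])
    from scipy.spatial.transform import Rotation as Ro
    T=np.eye(4);T[:3,:3]=Ro.from_quat(c['s']['tool_rot']).as_matrix();T[:3,3]=c['s']['eef_pos']
    M=np.linalg.inv(T@np.array(c['hand_eye'])); return K,M[:3,:3],M[:3,3]
def ray(f,p):
    K,R,t=cam(f); return -R.T@t, R.T@np.linalg.solve(K,[p[0],p[1],1.])
def atz(f,p,z):
    o,d=ray(f,p); return o+d*(z-o[2])/d[2]
def tri(*fp):
    A=np.zeros((3,3));b=np.zeros(3)
    for f,p in fp:
        o,d=ray(f,p);d=d/np.linalg.norm(d);P=np.eye(3)-np.outer(d,d);A+=P;b+=P@o
    X=np.linalg.solve(A,b); return X,[proj(f,X)-np.array(p) for f,p in fp]
def proj(f,X):
    K,R,t=cam(f);q=K@(R@X+t);return q[:2]/q[2]
E
python3 - <<'E'
from h import *
np.set_printoptions(precision=1,suppress=True)
print(tri(('s0',(299.5,157)),('t0',(249.7,311.3))))
# tray: inner corners top view rim
for p in [(373,292),(503,278),(519,381),(386,396)]: print('rim',atz('t0',p,30))
print('can',tri(('s0',(344,235)),('t0',(322,190))))
P=lambda u,v:((u-430)/3+210,v/3+250)
a=atz('t0',P(475,178),120);b=atz('t0',P(635,128),120);print('jaw',a,b)
print('anvil', atz('t0',P(527,20),110),'bar',atz('t0',P(632,418),62), 'ends',atz('t0',P(488,462),62),atz('t0',P(732,390),62))
c=cam('t0');
d=r.grab_frame('wrist');print(d['hand_eye'],d['K'])
E
```

```text
(array([517. , 131.9, 205.3]), [array([-0.6,  0.1]), array([-0.6, -0.6])])
rim [559.1 -87.5  30. ]
rim [ 582.2 -342.1   30. ]
rim [ 386.5 -357.9   30. ]
rim [ 364.1 -105.1   30. ]
can (array([718.6,  11.1, 189.3]), [array([ 0.3, -0.1]), array([0.2, 0.3])])
jaw [525.2 183.2 120. ] [552.8  90.  120. ]
anvil [619.4 154.8 110. ] bar [382.8  95.9  62. ] ends [358.9 182.3  62. ] [398.1  35.3  62. ]
[[   0.    -1.    -0.3   81.6]
 [   1.    -0.     0.     0.6]
 [  -0.    -0.3    1.  -172.2]
 [   0.     0.     0.     1. ]] [[383.3   0.  318.3]
 [  0.  383.3 239.1]
 [  0.    0.    1. ]]
```

Axis is about (517,132). Drain top at z 205 puts bowl_mid at about z 169 and head origin at about z 126, above the 120 mm jaws, so it's consistent. Vice x yaw is about 15°. Next I move above the filter for a wrist look.

Emit:
play_rows(steps=[{"x":0.0266,"y":-0.0296,"z":-0.01},{"x":0.0532,"y":-0.0592,"z":-0.02},{"x":0.08,"y":-0.0888,"z":-0.03},{"x":0.1064,"y":-0.1184,"z":-0.04},{"x":0.133,"y":-0.148,"z":-0.05}])

```text
validation failed for argument at $.st...
```

Emit:
play_rows(steps=[{"x":0.0266,"y":-0.0296},{"x":0.0532,"y":-0.0592},{"x":0.08,"y":-0.0888},{"x":0.1064,"y":-0.1184},{"x":0.133,"y":-0.148}])

```text
validation failed for argument at $.st...
```

Emit:
play_rows(steps=[{"x":0.0266,"y":-0.0296,"z":-0.01,"rx":0,"ry":0,"rz":0,"gripper":1},{"x":0.0532,"y":-0.0592,"z":-0.02,"rx":0,"ry":0,"rz":0,"gripper":1},{"x":0.08,"y":-0.0888,"z":-0.03,"rx":0,"ry":0,"rz":0,"gripper":1},{"x":0.1064,"y":-0.1184,"z":-0.04,"rx":0,"ry":0,"rz":0,"gripper":1},{"x":0.133,"y":-0.148,"z":-0.05,"rx":0,"ry":0,"rz":0,"gripper":1}])

```text
clock: 0.57
eef_pos: [272.3, -411.9, 264.1]
tool_rot: [0.988, 0.154, -0.0, -0.0]
contact_force: [2.0, -1.2, -0.1]
finger_gap: 91.2
grasp_force: 0.0
```

Emit:
play_rows(steps=[{"x":0.0266,"y":-0.0296,"z":0,"rx":0,"ry":0,"rz":0,"gripper":1},{"x":0.0532,"y":-0.0592,"z":0,"rx":0,"ry":0,"rz":0,"gripper":1},{"x":0.08,"y":-0.0888,"z":0,"rx":0,"ry":0,"rz":0,"gripper":1},{"x":0.1064,"y":-0.1184,"z":0,"rx":0,"ry":0,"rz":0,"gripper":1},{"x":0.133,"y":-0.148,"z":0,"rx":0,"ry":0,"rz":0,"gripper":1}])

```text
clock: 0.98
eef_pos: [353.8, -230.4, 264.0]
tool_rot: [0.988, 0.154, 0.0, 0.0]
contact_force: [0.9, -0.5, -0.1]
finger_gap: 91.1
grasp_force: 0.0
```

Emit:
play_rows(steps=[{"x":0.0266,"y":-0.0296,"z":0,"rx":0,"ry":0,"rz":0,"gripper":1},{"x":0.0532,"y":-0.0592,"z":0,"rx":0,"ry":0,"rz":0,"gripper":1},{"x":0.08,"y":-0.0888,"z":0,"rx":0,"ry":0,"rz":0,"gripper":1},{"x":0.1064,"y":-0.1184,"z":0,"rx":0,"ry":0,"rz":0,"gripper":1},{"x":0.133,"y":-0.148,"z":0,"rx":0,"ry":0,"rz":0,"gripper":1}])

```text
clock: 1.4
eef_pos: [435.4, -48.7, 264.0]
tool_rot: [0.988, 0.154, 0.0, 0.0]
contact_force: [0.7, -0.9, 1.0]
finger_gap: 91.2
grasp_force: 0.0
```

Emit:
play_rows(steps=[{"x":0.0266,"y":-0.0296,"z":0,"rx":0,"ry":0,"rz":-7,"gripper":1},{"x":0.0532,"y":-0.0592,"z":0,"rx":0,"ry":0,"rz":-14,"gripper":1},{"x":0.08,"y":-0.0888,"z":0,"rx":0,"ry":0,"rz":-21,"gripper":1},{"x":0.1064,"y":-0.1184,"z":0,"rx":0,"ry":0,"rz":-28,"gripper":1},{"x":0.133,"y":-0.148,"z":0,"rx":0,"ry":0,"rz":-35,"gripper":1}])

```text
clock: 1.82
eef_pos: [517.0, 132.9, 263.8]
tool_rot: [0.894, 0.447, -0.0, 0.0]
contact_force: [0.5, -0.6, 0.2]
finger_gap: 91.3
grasp_force: 0.0
```

Emit:
play_rows(steps=[{"x":0,"y":0,"z":0,"rx":0,"ry":0,"rz":-7,"gripper":1},{"x":0,"y":0,"z":0,"rx":0,"ry":0,"rz":-14,"gripper":1},{"x":0,"y":0,"z":0,"rx":0,"ry":0,"rz":-21,"gripper":1},{"x":0,"y":0,"z":0,"rx":0,"ry":0,"rz":-26,"gripper":1},{"x":0,"y":0,"z":0,"rx":0,"ry":0,"rz":-26,"gripper":1}])

```text
clock: 2.23
eef_pos: [516.6, 130.9, 263.7]
tool_rot: [0.771, 0.636, -0.0, -0.0]
contact_force: [-0.6, 1.0, -0.3]
finger_gap: 91.3
grasp_force: 0.0
```

Emit:
play_rows(steps=[{"x":0,"y":0,"z":0,"rx":0,"ry":0,"rz":-7,"gripper":1},{"x":0,"y":0,"z":0,"rx":0,"ry":0,"rz":-14,"gripper":1},{"x":0,"y":0,"z":0,"rx":0,"ry":0,"rz":-21,"gripper":1},{"x":0,"y":0,"z":0,"rx":0,"ry":0,"rz":-26,"gripper":1},{"x":0,"y":0,"z":0,"rx":0,"ry":0,"rz":-26,"gripper":1}])

```text
clock: 2.65
eef_pos: [516.6, 130.7, 263.8]
tool_rot: [0.61, 0.792, -0.0, -0.0]
contact_force: [0.8, 1.2, -0.3]
finger_gap: 91.3
grasp_force: 0.0
```

Run:
```python
from h import *
np.set_printoptions(precision=2,suppress=True)
grab('wrist','w1');s=r.read_state();print(s['eef_pos'],s['joints'],s['contact_force'],s['wrist_torque'])
print(proj('w1',np.array([517,132,205])),proj('w1',np.array([517,132,169])))
```

```text
[516.64 130.7  263.84] [ 0.14  0.32  1.5   0.    1.33 -0.12] [-0.16  0.62  0.24] [-0.03 -0.14 -0.01]
[319.4  254.65] [319.3  238.49]
```

View pics/w1.png

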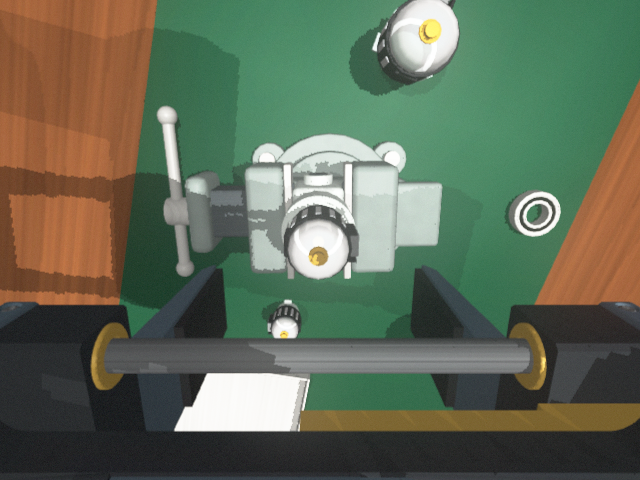

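The wrist view shows the drain at (318,256), as predicted, and the catch side to the right at (352,242). Enlarging for yaw and centre.

Run:
```python
from h import *
a=cv2.imread('pics/w1.png')[155:285,235:410]
cv2.imwrite('pics/c2.png',cv2.resize(a,None,fx=4.5,fy=4.5,interpolation=cv2.INTER_CUBIC))
```

```text
(no output)
```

View pics/c2.png

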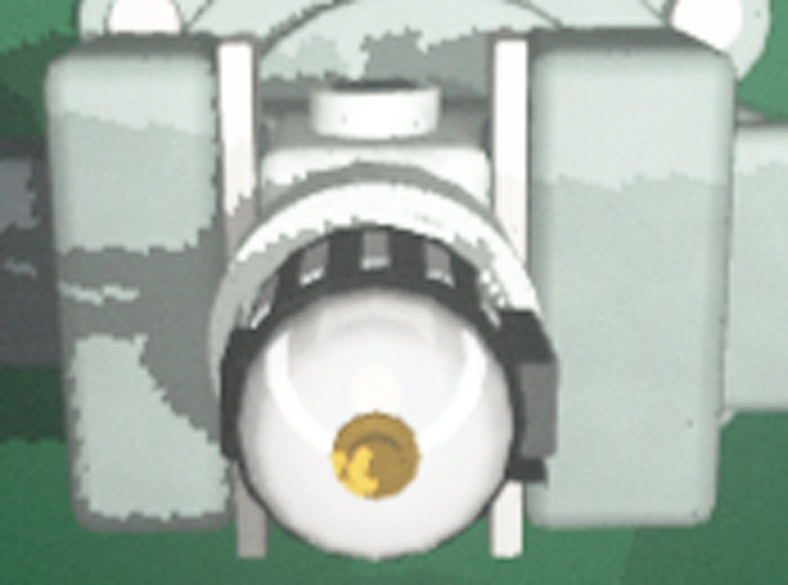

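The bowl is upright with the catch on the right (crop 545,410) and the flat opposite. The jaws are parallel to the tool x within about 0.7°. I'll trim and descend.

Emit:
play_rows(steps=[{"x":0.0005,"y":0.0008,"z":0.025,"rx":0,"ry":0,"rz":-0.7,"gripper":1},{"x":0.0005,"y":0.0008,"z":0.053,"rx":0,"ry":0,"rz":-0.7,"gripper":1},{"x":0.0005,"y":0.0008,"z":0.081,"rx":0,"ry":0,"rz":-0.7,"gripper":1},{"x":0.0005,"y":0.0008,"z":0.103,"rx":0,"ry":0,"rz":-0.7,"gripper":1},{"x":0.0005,"y":0.0008,"z":0.113,"rx":0,"ry":0,"rz":-0.7,"gripper":1}])

```text
clock: 3.12
eef_pos: [516.0, 131.2, 148.3]
tool_rot: [0.608, 0.794, -0.001, -0.001]
contact_force: [0.4, 0.6, -0.6]
finger_gap: 91.2
grasp_force: 0.0
```

Emit:
play_rows(squeeze=5, steps=[{"x":0,"y":0,"z":0,"rx":0,"ry":0,"rz":0,"gripper":0.25},{"x":0,"y":0,"z":0,"rx":0,"ry":0,"rz":0,"gripper":0.25},{"x":0,"y":0,"z":0,"rx":0,"ry":0,"rz":0,"gripper":0.25},{"x":0,"y":0,"z":0,"rx":0,"ry":0,"rz":0,"gripper":0.25},{"x":0,"y":0,"z":0,"rx":0,"ry":0,"rz":0,"gripper":0.25}])

```text
clock: 3.53
eef_pos: [518.0, 131.6, 152.0]
tool_rot: [0.606, 0.796, 0.001, 0.001]
contact_force: [-0.2, 0.1, 0.2]
finger_gap: 60.7
grasp_force: 0.0
```

Run:
```python
from h import *
np.set_printoptions(precision=2,suppress=True)
grab('wrist','w2');s=r.read_state();print(s)
a=cv2.imread('pics/w2.png')[150:450,120:520]
cv2.imwrite('pics/c3.png',cv2.resize(a,None,fx=2,fy=2,interpolation=cv2.INTER_CUBIC))
```

```text
{'clock': 3.5833, 'joints': array([ 0.14,  0.44,  1.65,  0.  ,  1.05, -0.13]), 'qvel': array([ 0.  ,  0.  ,  0.01,  0.  , -0.  , -0.  ]), 'joint_efforts': array([ -0.01, -75.74, -31.22,   0.06,   0.06,   0.03]), 'eef_pos': array([517.87, 131.55, 151.83]), 'tool_rot': array([0.61, 0.8 , 0.  , 0.  ]), 'contact_force': array([ 0.81, -0.72,  0.45]), 'wrist_torque': array([-0.02, -0.1 ,  0.02]), 'grasp_force': 0.0, 'finger_gap': 58.05336757943927}
```

View pics/c3.png

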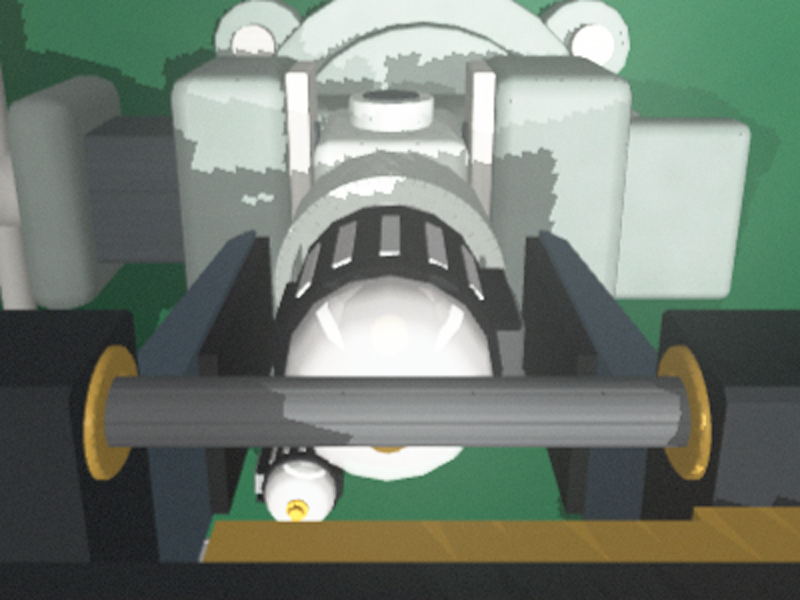

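Fingers straddle the bowl, one at the catch (column 510) and one at the flat (280), pads beside the guard. I'll close lightly, below the 10 N preload, to measure the centring from the gap at contact.

Emit:
play_rows(squeeze=6, steps=[{"x":0,"y":0,"z":0,"rx":0,"ry":0,"rz":0,"gripper":0.1},{"x":0,"y":0,"z":0,"rx":0,"ry":0,"rz":0,"gripper":0.1},{"x":0,"y":0,"z":0,"rx":0,"ry":0,"rz":0,"gripper":0.1},{"x":0,"y":0,"z":0,"rx":0,"ry":0,"rz":0,"gripper":0.1},{"x":0,"y":0,"z":0,"rx":0,"ry":0,"rz":0,"gripper":0.1}])

```text
clock: 4.0
eef_pos: [518.0, 131.6, 151.5]
tool_rot: [0.606, 0.796, 0.001, 0.001]
contact_force: [1.2, 0.9, 5.8]
finger_gap: 51.6
grasp_force: 6.0
```

```bash
cat > st.py <<'E'
from h import *
from scipy.spatial.transform import Rotation as Ro
np.set_printoptions(precision=3,suppress=True)
s=r.read_state();R=Ro.from_quat(s['tool_rot']).as_matrix()
print(s['clock'],s['eef_pos'],'yyaw',np.degrees(np.arctan2(R[1,1],R[0,1])),'tilt',R[:2,2])
print('F tool',R.T@s['contact_force'],'Fz',s['contact_force'][2],'T tool',R.T@s['wrist_torque'],'Tw',s['wrist_torque'],'gap',s['finger_gap'],s['grasp_force'],'j6',s['joints'][5])
E
python3 st.py
```

```text
4.0 [518.041 131.576 151.482] yyaw 15.441310828713307 tilt [0.002 0.   ]
F tool [ 0.581  1.432 -5.766] Fz 5.7682652843556745 T tool [-0.308 -0.028  0.078] Tw [ 0.055 -0.304 -0.079] gap 51.63896751165059 6.00017175078392 j6 -0.13263320365591014
```

Emit:
play_rows(squeeze=6, steps=[{"x":0,"y":0,"z":-0.0005,"rx":0,"ry":0,"rz":0,"gripper":0.1},{"x":0,"y":0,"z":-0.0005,"rx":0,"ry":0,"rz":0,"gripper":0.1},{"x":0,"y":0,"z":-0.0005,"rx":0,"ry":0,"rz":0,"gripper":0.1},{"x":0,"y":0,"z":-0.0005,"rx":0,"ry":0,"rz":0,"gripper":0.1},{"x":0,"y":0,"z":-0.0005,"rx":0,"ry":0,"rz":0,"gripper":0.1}])

```text
clock: 4.42
eef_pos: [517.9, 131.6, 151.6]
tool_rot: [0.606, 0.796, 0.0, 0.0]
contact_force: [4.8, 2.6, 1.4]
finger_gap: 51.8
grasp_force: 6.0
```

```bash
python3 st.py
```

```text
4.4167 [517.927 131.56  151.646] yyaw 15.445935203320175 tilt [0.001 0.   ]
F tool [ 1.245  5.348 -1.421] Fz 1.427443308241957 T tool [-1.151 -0.024  0.059] Tw [ 0.283 -1.116 -0.059] gap 51.811148952879044 6.0002148896455765 j6 -0.13270792462621264
```

Emit:
play_rows(squeeze=14, steps=[{"x":0,"y":0,"z":0,"rx":0,"ry":0,"rz":0,"gripper":0},{"x":0,"y":0,"z":0,"rx":0,"ry":0,"rz":0,"gripper":0},{"x":0,"y":0,"z":0,"rx":0,"ry":0,"rz":0,"gripper":0},{"x":0,"y":0,"z":0,"rx":0,"ry":0,"rz":0,"gripper":0},{"x":0,"y":0,"z":0,"rx":0,"ry":0,"rz":0,"gripper":0}])

```text
clock: 4.83
eef_pos: [517.1, 131.3, 151.6]
tool_rot: [0.606, 0.796, -0.0, -0.0]
contact_force: [0.9, -0.0, 6.8]
finger_gap: 49.6
grasp_force: 14.0
```

```bash
python3 st.py
```

```text
4.8333 [517.101 131.337 151.609] yyaw 15.450360344955476 tilt [-0. -0.]
F tool [-0.244  0.815 -6.772] Fz 6.771798413232823 T tool [-0.2   -0.073  0.066] Tw [-0.017 -0.212 -0.066] gap 49.601775103303964 14.000620383303612 j6 -0.132722047409277
```

Emit:
play_rows(squeeze=26, steps=[{"x":0,"y":0,"z":0,"rx":0,"ry":0,"rz":0,"gripper":-0.1},{"x":0,"y":0,"z":0,"rx":0,"ry":0,"rz":0,"gripper":-0.1},{"x":0,"y":0,"z":0,"rx":0,"ry":0,"rz":0,"gripper":-0.1},{"x":0,"y":0,"z":0,"rx":0,"ry":0,"rz":0,"gripper":-0.1},{"x":0,"y":0,"z":0,"rx":0,"ry":0,"rz":0,"gripper":-0.1}])

```text
clock: 5.25
eef_pos: [516.8, 131.3, 151.6]
tool_rot: [0.606, 0.796, -0.0, -0.0]
contact_force: [-2.5, -0.3, 9.1]
finger_gap: 47.0
grasp_force: 26.0
```

```bash
python3 st.py
```

```text
5.25 [516.763 131.265 151.613] yyaw 15.454049665080957 tilt [-0.001 -0.   ]
F tool [ 0.37  -2.48  -9.096] Fz 9.099007791676554 T tool [ 0.16  -0.037 -0.022] Tw [-0.078  0.144  0.022] gap 46.98324758946178 26.001536033581942 j6 -0.1327811526107109
```

Gap 47 mm means the catch is fully in at 26 N with small side forces. Starting the turn.

Emit:
play_rows(steps=[{"x":0,"y":0,"z":0,"rx":0,"ry":0,"rz":-2,"gripper":-0.1},{"x":0,"y":0,"z":0,"rx":0,"ry":0,"rz":-5,"gripper":-0.1},{"x":0,"y":0,"z":0,"rx":0,"ry":0,"rz":-8,"gripper":-0.1},{"x":0,"y":0,"z":0,"rx":0,"ry":0,"rz":-10,"gripper":-0.1},{"x":0,"y":0,"z":0,"rx":0,"ry":0,"rz":-10,"gripper":-0.1}])

```text
clock: 5.67
eef_pos: [517.0, 131.4, 151.6]
tool_rot: [0.533, 0.846, -0.0, -0.0]
contact_force: [-0.8, 0.3, 7.7]
finger_gap: 47.1
grasp_force: 26.0
```

```bash
python3 st.py
```

```text
5.6667 [517.028 131.362 151.648] yyaw 25.597205455275294 tilt [-0. -0.]
F tool [ 0.609 -0.566 -7.673] Fz 7.673828248029825 T tool [-0.172  0.017  0.002] Tw [ 0.09  -0.148 -0.002] gap 47.08324367656622 26.000739955343306 j6 -0.309841867010496
```

Emit:
play_rows(steps=[{"x":0,"y":0,"z":0,"rx":0,"ry":0,"rz":-5,"gripper":-0.1},{"x":0,"y":0,"z":0,"rx":0,"ry":0,"rz":-10,"gripper":-0.1},{"x":0,"y":0,"z":0,"rx":0,"ry":0,"rz":-15,"gripper":-0.1},{"x":0,"y":0,"z":0,"rx":0,"ry":0,"rz":-20,"gripper":-0.1},{"x":0,"y":0,"z":0,"rx":0,"ry":0,"rz":-22,"gripper":-0.1}])

```text
clock: 6.08
eef_pos: [517.1, 131.4, 151.6]
tool_rot: [0.36, 0.933, -0.0, -0.0]
contact_force: [0.7, 0.1, 7.6]
finger_gap: 47.2
grasp_force: 26.0
```

```bash
python3 st.py
python3 - <<'E'
from h import *
grab('wrist','w3')
a=cv2.imread('pics/w3.png')[150:450,120:520]
cv2.imwrite('pics/c4.png',cv2.resize(a,None,fx=2,fy=2,interpolation=cv2.INTER_CUBIC))
E
```

```text
6.0833 [517.07  131.4   151.638] yyaw 47.755294445776784 tilt [-0. -0.]
F tool [-0.418  0.531 -7.567] Fz 7.56660447611834 T tool [-0.202  0.006  0.125] Tw [ 0.154 -0.131 -0.125] gap 47.2197094294781 26.00051601184532 j6 -0.6965815907548568
```

View pics/c4.png

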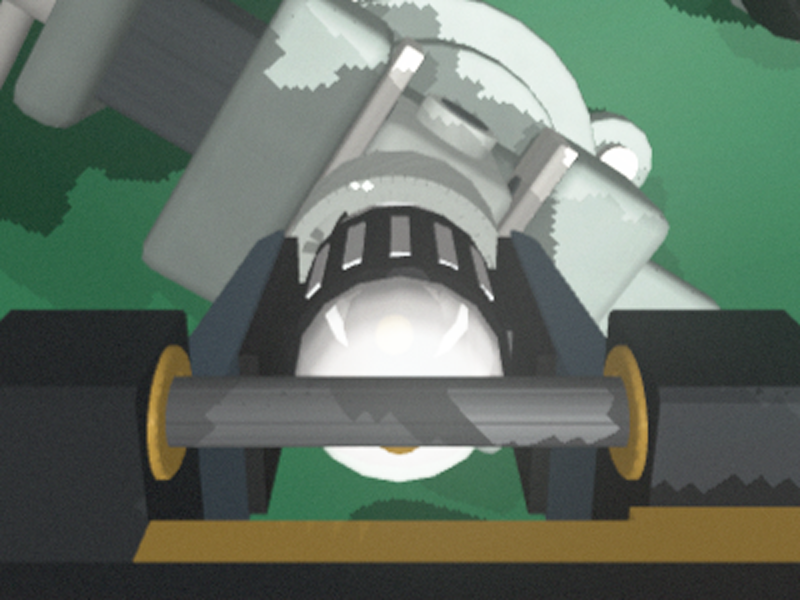

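The bowl turns with the gripper: its windows keep their place (centre one at 400,235) while the head and vice have swung about 32°. Continuing to just short of 74°.

Emit:
play_rows(steps=[{"x":0,"y":0,"z":0,"rx":0,"ry":0,"rz":-5,"gripper":-0.1},{"x":0,"y":0,"z":0,"rx":0,"ry":0,"rz":-10,"gripper":-0.1},{"x":0,"y":0,"z":0,"rx":0,"ry":0,"rz":-15,"gripper":-0.1},{"x":0,"y":0,"z":0,"rx":0,"ry":0,"rz":-19,"gripper":-0.1},{"x":0,"y":0,"z":0,"rx":0,"ry":0,"rz":-23,"gripper":-0.1}])

```text
clock: 6.55
eef_pos: [517.1, 131.4, 151.6]
tool_rot: [0.168, 0.986, -0.0, -0.0]
contact_force: [0.1, 0.2, 8.7]
finger_gap: 47.3
grasp_force: 26.0
```

Emit:
play_rows(steps=[{"x":0,"y":0,"z":0,"rx":0,"ry":0,"rz":-4,"gripper":-0.1},{"x":0,"y":0,"z":0,"rx":0,"ry":0,"rz":-8,"gripper":-0.1},{"x":0,"y":0,"z":0,"rx":0,"ry":0,"rz":-12,"gripper":-0.1},{"x":0,"y":0,"z":0,"rx":0,"ry":0,"rz":-15,"gripper":-0.1},{"x":0,"y":0,"z":0,"rx":0,"ry":0,"rz":-17,"gripper":-0.1}])

```text
clock: 6.97
eef_pos: [517.1, 131.4, 151.7]
tool_rot: [0.021, 1.0, -0.0, -0.0]
contact_force: [-1.1, 0.3, 8.3]
finger_gap: 47.1
grasp_force: 26.0
```

```bash
python3 st.py
```

```text
6.9667 [517.055 131.406 151.67 ] yyaw 87.62260162130221 tilt [-0. -0.]
F tool [ 1.079  0.294 -8.284] Fz 8.284635238877755 T tool [-0.164 -0.082  0.138] Tw [ 0.161 -0.089 -0.138] gap 47.055734838342026 26.00110323401168 j6 -1.3923990852656942
```

Emit:
play_rows(steps=[{"x":0,"y":0,"z":0,"rx":0,"ry":0,"rz":-0.8,"gripper":-0.1},{"x":0,"y":0,"z":0,"rx":0,"ry":0,"rz":-1.6,"gripper":-0.1},{"x":0,"y":0,"z":0,"rx":0,"ry":0,"rz":-2.4,"gripper":-0.1},{"x":0,"y":0,"z":0,"rx":0,"ry":0,"rz":-3.2,"gripper":-0.1},{"x":0,"y":0,"z":0,"rx":0,"ry":0,"rz":-4,"gripper":-0.1}])

```text
clock: 7.38
eef_pos: [517.1, 131.4, 151.7]
tool_rot: [-0.013, 1.0, -0.0, -0.0]
contact_force: [-0.6, 0.4, 8.2]
finger_gap: 47.1
grasp_force: 26.0
```

```bash
python3 st.py
```

```text
7.3833 [517.086 131.401 151.664] yyaw 91.48435758080221 tilt [-0. -0.]
F tool [ 0.615  0.412 -8.202] Fz 8.20257661745347 T tool [-0.215 -0.131  0.078] Tw [ 0.218 -0.126 -0.078] gap 47.146945260065976 26.001469711773098 j6 -1.4598039645681176
```

Turned 76°, no stop yet. Continuing in small steps.

Emit:
play_rows(steps=[{"x":0,"y":0,"z":0,"rx":0,"ry":0,"rz":-0.5,"gripper":-0.1},{"x":0,"y":0,"z":0,"rx":0,"ry":0,"rz":-1,"gripper":-0.1},{"x":0,"y":0,"z":0,"rx":0,"ry":0,"rz":-1.5,"gripper":-0.1},{"x":0,"y":0,"z":0,"rx":0,"ry":0,"rz":-2,"gripper":-0.1},{"x":0,"y":0,"z":0,"rx":0,"ry":0,"rz":-2.5,"gripper":-0.1}])

```text
clock: 7.8
eef_pos: [517.1, 131.4, 151.7]
tool_rot: [-0.035, 0.999, -0.0, -0.0]
contact_force: [-0.1, 0.8, 8.9]
finger_gap: 46.9
grasp_force: 26.0
```

```bash
python3 st.py
```

```text
7.8 [517.099 131.403 151.67 ] yyaw 93.97073511215369 tilt [-0. -0.]
F tool [ 0.078  0.791 -8.898] Fz 8.897803552332192 T tool [-0.246 -0.17   0.063] Tw [ 0.257 -0.152 -0.064] gap 46.90993008267959 26.00154899759218 j6 -1.5031941426937898
```

Emit:
play_rows(steps=[{"x":0,"y":0,"z":0,"rx":0,"ry":0,"rz":-0.5,"gripper":-0.1},{"x":0,"y":0,"z":0,"rx":0,"ry":0,"rz":-1,"gripper":-0.1},{"x":0,"y":0,"z":0,"rx":0,"ry":0,"rz":-1.5,"gripper":-0.1},{"x":0,"y":0,"z":0,"rx":0,"ry":0,"rz":-2,"gripper":-0.1},{"x":0,"y":0,"z":0,"rx":0,"ry":0,"rz":-2.5,"gripper":-0.1}])

```text
clock: 8.22
eef_pos: [517.1, 131.4, 151.7]
tool_rot: [-0.056, 0.998, -0.0, -0.0]
contact_force: [0.2, 1.0, 8.6]
finger_gap: 47.2
grasp_force: 26.0
```

```bash
python3 st.py
```

```text
8.2167 [517.112 131.389 151.722] yyaw 96.47116518378428 tilt [-0. -0.]
F tool [-0.306  1.009 -8.629] Fz 8.629345701878384 T tool [-0.285 -0.163  0.139] Tw [ 0.302 -0.13  -0.139] gap 47.21060831568414 26.001490813214332 j6 -1.54685187776585
```

Emit:
play_rows(steps=[{"x":0,"y":0,"z":0,"rx":0,"ry":0,"rz":-0.5,"gripper":-0.1},{"x":0,"y":0,"z":0,"rx":0,"ry":0,"rz":-1,"gripper":-0.1},{"x":0,"y":0,"z":0,"rx":0,"ry":0,"rz":-1.5,"gripper":-0.1},{"x":0,"y":0,"z":0,"rx":0,"ry":0,"rz":-2,"gripper":-0.1},{"x":0,"y":0,"z":0,"rx":0,"ry":0,"rz":-2.5,"gripper":-0.1}])

```text
clock: 8.63
eef_pos: [517.1, 131.4, 151.7]
tool_rot: [-0.078, 0.997, -0.0, -0.0]
contact_force: [-0.2, 0.8, 10.3]
finger_gap: 46.9
grasp_force: 26.0
```

```bash
python3 st.py
```

```text
8.6333 [517.145 131.403 151.727] yyaw 98.97136610248972 tilt [-0. -0.]
F tool [  0.079   0.794 -10.315] Fz 10.314961350553936 T tool [-0.179 -0.092  0.126] Tw [ 0.191 -0.062 -0.126] gap 46.90894918584856 26.001499998383224 j6 -1.5904803141389765
```

Emit:
play_rows(steps=[{"x":0,"y":0,"z":0,"rx":0,"ry":0,"rz":-0.5,"gripper":-0.1},{"x":0,"y":0,"z":0,"rx":0,"ry":0,"rz":-1,"gripper":-0.1},{"x":0,"y":0,"z":0,"rx":0,"ry":0,"rz":-1.5,"gripper":-0.1},{"x":0,"y":0,"z":0,"rx":0,"ry":0,"rz":-2,"gripper":-0.1},{"x":0,"y":0,"z":0,"rx":0,"ry":0,"rz":-2.5,"gripper":-0.1}])

```text
clock: 9.05
eef_pos: [517.2, 131.4, 151.7]
tool_rot: [-0.1, 0.995, -0.0, -0.0]
contact_force: [0.3, 1.5, 8.9]
finger_gap: 47.2
grasp_force: 26.0
```

```bash
python3 st.py
```

```text
9.05 [517.157 131.411 151.743] yyaw 101.47094406620474 tilt [-0. -0.]
F tool [-0.582  1.404 -8.935] Fz 8.934658044781447 T tool [-0.175 -0.126  0.119] Tw [ 0.196 -0.089 -0.119] gap 47.15678642078265 26.00155852502212 j6 -1.6340937682353984
```

Emit:
play_rows(steps=[{"x":0,"y":0,"z":0,"rx":0,"ry":0,"rz":-0.5,"gripper":-0.1},{"x":0,"y":0,"z":0,"rx":0,"ry":0,"rz":-1,"gripper":-0.1},{"x":0,"y":0,"z":0,"rx":0,"ry":0,"rz":-1.5,"gripper":-0.1},{"x":0,"y":0,"z":0,"rx":0,"ry":0,"rz":-2,"gripper":-0.1},{"x":0,"y":0,"z":0,"rx":0,"ry":0,"rz":-2.5,"gripper":-0.1}])

```text
clock: 9.47
eef_pos: [517.2, 131.3, 151.8]
tool_rot: [-0.122, 0.993, -0.0, -0.0]
contact_force: [0.1, -0.9, 8.8]
finger_gap: 47.3
grasp_force: 26.0
```

```bash
python3 st.py
```

```text
9.4667 [517.216 131.314 151.764] yyaw 103.96974531510949 tilt [-0. -0.]
F tool [ 0.106 -0.907 -8.836] Fz 8.836567893727127 T tool [ 0.034 -0.176  0.274] Tw [ 0.009 -0.179 -0.274] gap 47.30522723461389 26.00173325277865 j6 -1.677681101877064
```

Torque up to 0.27 N m from about 0.12, which may be the stop. Small confirming step.

Emit:
play_rows(steps=[{"x":0,"y":0,"z":0,"rx":0,"ry":0,"rz":0,"gripper":-0.1},{"x":0,"y":0,"z":0,"rx":0,"ry":0,"rz":0,"gripper":-0.1},{"x":0,"y":0,"z":0,"rx":0,"ry":0,"rz":-0.2,"gripper":-0.1},{"x":0,"y":0,"z":0,"rx":0,"ry":0,"rz":-0.4,"gripper":-0.1},{"x":0,"y":0,"z":0,"rx":0,"ry":0,"rz":-0.6,"gripper":-0.1}])

```text
clock: 9.88
eef_pos: [517.2, 131.3, 151.8]
tool_rot: [-0.127, 0.992, -0.0, -0.0]
contact_force: [0.5, -1.2, 8.9]
finger_gap: 47.3
grasp_force: 26.0
```

```bash
python3 st.py
```

```text
9.8833 [517.208 131.257 151.751] yyaw 104.5409801350243 tilt [-0. -0.]
F tool [-0.136 -1.305 -8.93 ] Fz 8.930577280870942 T tool [ 0.099 -0.02   0.468] Tw [-0.091 -0.044 -0.468] gap 47.34029655515961 26.00316231837496 j6 -1.6877313461498114
```

End stop felt at about 89°. I'll back off 1°, then start lifting straight up.

Emit:
play_rows(steps=[{"x":0,"y":0,"z":0,"rx":0,"ry":0,"rz":1,"gripper":-0.1},{"x":0,"y":0,"z":0,"rx":0,"ry":0,"rz":1,"gripper":-0.1},{"x":0,"y":0,"z":-0.0005,"rx":0,"ry":0,"rz":1,"gripper":-0.1},{"x":0,"y":0,"z":-0.001,"rx":0,"ry":0,"rz":1,"gripper":-0.1},{"x":0,"y":0,"z":-0.0015,"rx":0,"ry":0,"rz":1,"gripper":-0.1}])

```text
clock: 10.3
eef_pos: [517.2, 131.2, 153.1]
tool_rot: [-0.118, 0.993, -0.0, -0.0]
contact_force: [1.4, -1.1, 5.1]
finger_gap: 47.3
grasp_force: 26.0
```

```bash
python3 st.py
```

```text
10.3 [517.172 131.248 153.129] yyaw 103.5527316777873 tilt [-0. -0.]
F tool [-1.104 -1.398 -5.073] Fz 5.073036541032593 T tool [ 0.096 -0.346 -0.017] Tw [-0.013 -0.359  0.017] gap 47.325751545612626 26.000763438642025 j6 -1.6703745906799454
```

Rising freely with the seal still pushing. Continuing.

Emit:
play_rows(steps=[{"x":0,"y":0,"z":-0.001,"rx":0,"ry":0,"rz":0,"gripper":-0.1},{"x":0,"y":0,"z":-0.002,"rx":0,"ry":0,"rz":0,"gripper":-0.1},{"x":0,"y":0,"z":-0.003,"rx":0,"ry":0,"rz":0,"gripper":-0.1},{"x":0,"y":0,"z":-0.0045,"rx":0,"ry":0,"rz":0,"gripper":-0.1},{"x":0,"y":0,"z":-0.006,"rx":0,"ry":0,"rz":0,"gripper":-0.1}])

```text
clock: 10.72
eef_pos: [517.1, 131.4, 158.9]
tool_rot: [-0.118, 0.993, -0.0, -0.0]
contact_force: [0.5, -0.4, -2.7]
finger_gap: 47.3
grasp_force: 26.0
```

```bash
python3 st.py
```

```text
10.7167 [517.073 131.421 158.852] yyaw 103.55179850055296 tilt [-0.001 -0.   ]
F tool [-0.427 -0.548  2.653] Fz -2.6534339442956076 T tool [ 0.14  -0.196  0.036] Tw [-0.09  -0.224 -0.035] gap 47.2983357813188 25.99971744697541 j6 -1.67038154457263
```

Free of the seal. Lifting straight up 66 mm.

Emit:
play_rows(steps=[{"x":0,"y":0,"z":-0.005,"rx":0,"ry":0,"rz":0,"gripper":-0.1},{"x":0,"y":0,"z":-0.012,"rx":0,"ry":0,"rz":0,"gripper":-0.1},{"x":0,"y":0,"z":-0.02,"rx":0,"ry":0,"rz":0,"gripper":-0.1},{"x":0,"y":0,"z":-0.028,"rx":0,"ry":0,"rz":0,"gripper":-0.1},{"x":0,"y":0,"z":-0.036,"rx":0,"ry":0,"rz":0,"gripper":-0.1}])

```text
clock: 11.13
eef_pos: [517.6, 131.5, 196.1]
tool_rot: [-0.118, 0.993, 0.0, 0.0]
contact_force: [0.1, -0.1, -0.6]
finger_gap: 47.0
grasp_force: 26.0
```

Emit:
play_rows(steps=[{"x":0,"y":0,"z":-0.008,"rx":0,"ry":0,"rz":0,"gripper":-0.1},{"x":0,"y":0,"z":-0.016,"rx":0,"ry":0,"rz":0,"gripper":-0.1},{"x":0,"y":0,"z":-0.024,"rx":0,"ry":0,"rz":0,"gripper":-0.1},{"x":0,"y":0,"z":-0.03,"rx":0,"ry":0,"rz":0,"gripper":-0.1},{"x":0,"y":0,"z":-0.033,"rx":0,"ry":0,"rz":0,"gripper":-0.1}])

```text
clock: 11.55
eef_pos: [517.7, 131.5, 229.0]
tool_rot: [-0.118, 0.993, 0.0, 0.001]
contact_force: [-0.2, -0.0, -1.0]
finger_gap: 47.4
grasp_force: 26.0
```

```bash
python3 st.py
python3 - <<'E'
from h import *
grab('scene','s2');grab('wrist','w5')
a=cv2.imread('pics/s2.png')[100:250,210:390];b=cv2.imread('pics/w5.png')
c=np.zeros((450,800,3),np.uint8);c[:350,:420]=cv2.resize(a,(420,350),interpolation=cv2.INTER_CUBIC);c[:285,420:]=cv2.resize(b,(380,285))
cv2.imwrite('pics/c5.png',c)
E
```

```text
11.55 [517.709 131.493 229.001] yyaw 103.55152804069812 tilt [0.001 0.   ]
F tool [0.222 0.04  1.008] Fz -1.0084337845029328 T tool [-0.083 -0.176 -0.041] Tw [ 0.122 -0.151  0.041] gap 47.37459266242849 25.999713968485594 j6 -1.670412786536121
```

View pics/c5.png

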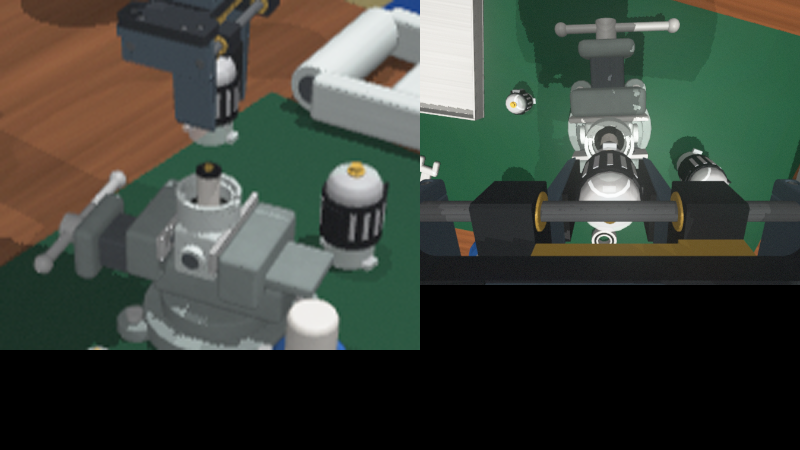

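The bowl is clear above the bare element (left 208,170) and the element stands upright. Now across to the tray centre at about (473,-223).

Emit:
play_rows(steps=[{"x":0.0038,"y":-0.01,"z":0,"rx":0,"ry":0,"rz":0,"gripper":-0.1},{"x":0.0114,"y":-0.03,"z":0,"rx":0,"ry":0,"rz":0,"gripper":-0.1},{"x":0.0228,"y":-0.06,"z":0,"rx":0,"ry":0,"rz":0,"gripper":-0.1},{"x":0.0354,"y":-0.0936,"z":0,"rx":0,"ry":0,"rz":0,"gripper":-0.1},{"x":0.0481,"y":-0.127,"z":0,"rx":0,"ry":0,"rz":0,"gripper":-0.1}])

```text
clock: 12.07
eef_pos: [499.5, -4.9, 227.4]
tool_rot: [-0.118, 0.993, 0.0, -0.0]
contact_force: [0.7, -0.3, -0.0]
finger_gap: 47.0
grasp_force: 26.0
```

Emit:
play_rows(steps=[{"x":0.0126,"y":-0.0334,"z":0,"rx":0,"ry":0,"rz":0,"gripper":-0.1},{"x":0.0253,"y":-0.0668,"z":0,"rx":0,"ry":0,"rz":0,"gripper":-0.1},{"x":0.038,"y":-0.1,"z":0,"rx":0,"ry":0,"rz":0,"gripper":-0.1},{"x":0.0506,"y":-0.1337,"z":0,"rx":0,"ry":0,"rz":0,"gripper":-0.1},{"x":0.0595,"y":-0.157,"z":0,"rx":0,"ry":0,"rz":0,"gripper":-0.1}])

```text
clock: 12.48
eef_pos: [478.1, -173.0, 227.5]
tool_rot: [-0.117, 0.993, -0.0, -0.0]
contact_force: [0.6, -0.3, -1.6]
finger_gap: 46.9
grasp_force: 26.0
```

Emit:
play_rows(steps=[{"x":0.0089,"y":-0.0234,"z":0,"rx":0,"ry":0,"rz":0,"gripper":-0.1},{"x":0.0139,"y":-0.0368,"z":0,"rx":0,"ry":0,"rz":0,"gripper":-0.1},{"x":0.0177,"y":-0.0468,"z":0,"rx":0,"ry":0,"rz":0,"gripper":-0.1},{"x":0.019,"y":-0.05,"z":0,"rx":0,"ry":0,"rz":0,"gripper":-0.1},{"x":0.019,"y":-0.05,"z":0,"rx":0,"ry":0,"rz":0,"gripper":-0.1}])

```text
clock: 12.9
eef_pos: [472.2, -223.3, 227.6]
tool_rot: [-0.118, 0.993, 0.0, -0.0]
contact_force: [0.7, -0.3, -1.4]
finger_gap: 47.1
grasp_force: 26.0
```

```bash
python3 st.py
python3 - <<'E'
from h import *
grab('scene','s3');grab('top','t3')
a=cv2.imread('pics/s3.png');b=cv2.imread('pics/t3.png')
c=np.zeros((300,800,3),np.uint8);c[:,:400]=cv2.resize(a,(400,300));c[:,400:]=cv2.resize(b,(400,300))
cv2.imwrite('pics/c6.png',c)
E
```

```text
12.9 [ 472.158 -223.316  227.583] yyaw 103.49929186401381 tilt [-0.001  0.   ]
F tool [-0.608 -0.5    1.363] Fz -1.363338575175964 T tool [-0.108 -0.139  0.013] Tw [ 0.137 -0.11  -0.013] gap 47.13159890225792 25.999694229103625 j6 -2.362536475511693
```

View pics/c6.png

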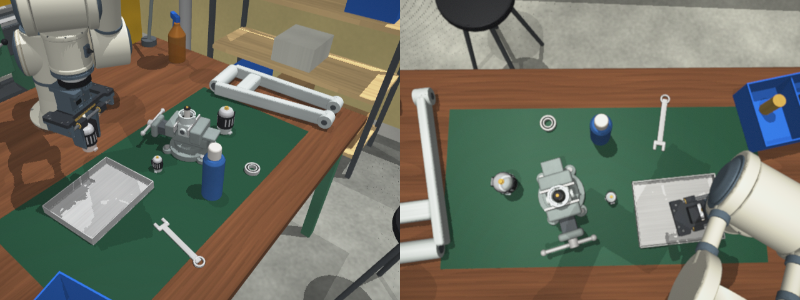

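Bowl is over the tray. Descending to about 7 mm above the floor.

Emit:
play_rows(steps=[{"x":0,"y":0,"z":0.01,"rx":0,"ry":0,"rz":0,"gripper":-0.1},{"x":0,"y":0,"z":0.03,"rx":0,"ry":0,"rz":0,"gripper":-0.1},{"x":0,"y":0,"z":0.055,"rx":0,"ry":0,"rz":0,"gripper":-0.1},{"x":0,"y":0,"z":0.08,"rx":0,"ry":0,"rz":0,"gripper":-0.1},{"x":0,"y":0,"z":0.105,"rx":0,"ry":0,"rz":0,"gripper":-0.1}])

```text
clock: 13.42
eef_pos: [472.5, -221.9, 121.4]
tool_rot: [-0.119, 0.993, -0.0, 0.0]
contact_force: [0.3, 0.4, -1.0]
finger_gap: 47.0
grasp_force: 26.0
```

Emit:
play_rows(steps=[{"x":0,"y":0,"z":0.025,"rx":0,"ry":0,"rz":0,"gripper":-0.1},{"x":0,"y":0,"z":0.05,"rx":0,"ry":0,"rz":0,"gripper":-0.1},{"x":0,"y":0,"z":0.07,"rx":0,"ry":0,"rz":0,"gripper":-0.1},{"x":0,"y":0,"z":0.08,"rx":0,"ry":0,"rz":0,"gripper":-0.1},{"x":0,"y":0,"z":0.085,"rx":0,"ry":0,"rz":0,"gripper":-0.1}])

```text
clock: 13.83
eef_pos: [471.9, -221.8, 36.4]
tool_rot: [-0.118, 0.993, 0.001, -0.001]
contact_force: [-0.7, 0.3, -0.4]
finger_gap: 47.0
grasp_force: 26.0
```

Emit:
play_rows(steps=[{"x":0,"y":0,"z":0,"rx":0,"ry":0,"rz":0,"gripper":-0.1},{"x":0,"y":0,"z":0.001,"rx":0,"ry":0,"rz":0,"gripper":-0.1},{"x":0,"y":0,"z":0.002,"rx":0,"ry":0,"rz":0,"gripper":-0.1},{"x":0,"y":0,"z":0.003,"rx":0,"ry":0,"rz":0,"gripper":-0.1},{"x":0,"y":0,"z":0.004,"rx":0,"ry":0,"rz":0,"gripper":-0.1}])

```text
clock: 14.25
eef_pos: [473.0, -223.2, 34.6]
tool_rot: [-0.118, 0.993, -0.0, 0.001]
contact_force: [-0.3, -0.5, -0.4]
finger_gap: 47.1
grasp_force: 26.0
```

```bash
python3 st.py
```

```text
14.25 [ 472.966 -223.173   34.567] yyaw 103.54864763444827 tilt [ 0.001 -0.001]
F tool [ 0.414 -0.428  0.369] Fz -0.36862272393210616 T tool [-0.118 -0.184 -0.009] Tw [ 0.157 -0.151  0.01 ] gap 47.05206748950382 25.99982703337446 j6 -2.3623673349578826
```

Emit:
play_rows(steps=[{"x":0,"y":0,"z":0.0007,"rx":0,"ry":0,"rz":0,"gripper":-0.1},{"x":0,"y":0,"z":0.0014,"rx":0,"ry":0,"rz":0,"gripper":-0.1},{"x":0,"y":0,"z":0.0022,"rx":0,"ry":0,"rz":0,"gripper":-0.1},{"x":0,"y":0,"z":0.003,"rx":0,"ry":0,"rz":0,"gripper":-0.1},{"x":0,"y":0,"z":0.003,"rx":0,"ry":0,"rz":0,"gripper":-0.1}])

```text
clock: 14.67
eef_pos: [472.5, -222.9, 30.8]
tool_rot: [-0.118, 0.993, 0.0, -0.0]
contact_force: [1.2, 0.3, -1.4]
finger_gap: 47.1
grasp_force: 26.0
```

```bash
python3 st.py
```

```text
14.6667 [ 472.503 -222.887   30.774] yyaw 103.5498692092766 tilt [-0.  0.]
F tool [-1.242  0.013  1.407] Fz -1.4067474229717103 T tool [-0.117 -0.115  0.019] Tw [ 0.14  -0.085 -0.019] gap 47.08083921720873 25.999773326329887 j6 -2.3623703482156215
```

Emit:
play_rows(steps=[{"x":0,"y":0,"z":0.0003,"rx":0,"ry":0,"rz":0,"gripper":-0.1},{"x":0,"y":0,"z":0.0006,"rx":0,"ry":0,"rz":0,"gripper":-0.1},{"x":0,"y":0,"z":0.0009,"rx":0,"ry":0,"rz":0,"gripper":-0.1},{"x":0,"y":0,"z":0.0012,"rx":0,"ry":0,"rz":0,"gripper":-0.1},{"x":0,"y":0,"z":0.0015,"rx":0,"ry":0,"rz":0,"gripper":-0.1}])

```text
clock: 15.08
eef_pos: [472.6, -222.9, 29.4]
tool_rot: [-0.118, 0.993, 0.0, -0.0]
contact_force: [-1.3, -0.1, -2.0]
finger_gap: 47.2
grasp_force: 26.0
```

```bash
python3 st.py
```

```text
15.0833 [ 472.56  -222.909   29.378] yyaw 103.54950777949203 tilt [-0.  0.]
F tool [1.314 0.177 1.974] Fz -1.9737594264196152 T tool [-0.158 -0.158 -0.016] Tw [ 0.191 -0.117  0.016] gap 47.217772372482976 25.99987556459382 j6 -2.3623741965624516
```

Emit:
play_rows(steps=[{"x":0,"y":0,"z":0.0003,"rx":0,"ry":0,"rz":0,"gripper":-0.1},{"x":0,"y":0,"z":0.0006,"rx":0,"ry":0,"rz":0,"gripper":-0.1},{"x":0,"y":0,"z":0.0009,"rx":0,"ry":0,"rz":0,"gripper":-0.1},{"x":0,"y":0,"z":0.0012,"rx":0,"ry":0,"rz":0,"gripper":-0.1},{"x":0,"y":0,"z":0.0015,"rx":0,"ry":0,"rz":0,"gripper":-0.1}])

```text
clock: 15.5
eef_pos: [472.5, -222.9, 27.9]
tool_rot: [-0.118, 0.993, 0.0, -0.0]
contact_force: [-0.4, 0.5, -0.3]
finger_gap: 47.2
grasp_force: 26.0
```

```bash
python3 st.py
```

```text
15.5 [ 472.548 -222.903   27.884] yyaw 103.55066862945438 tilt [-0.  0.]
F tool [0.237 0.587 0.302] Fz -0.30147903465451686 T tool [-0.073 -0.097 -0.024] Tw [ 0.094 -0.077  0.024] gap 47.2029158658717 25.999841925222427 j6 -2.3623810251097
```

Emit:
play_rows(steps=[{"x":0,"y":0,"z":0.0003,"rx":0,"ry":0,"rz":0,"gripper":-0.1},{"x":0,"y":0,"z":0.0006,"rx":0,"ry":0,"rz":0,"gripper":-0.1},{"x":0,"y":0,"z":0.0009,"rx":0,"ry":0,"rz":0,"gripper":-0.1},{"x":0,"y":0,"z":0.0009,"rx":0,"ry":0,"rz":0,"gripper":-0.1},{"x":0,"y":0,"z":0.0009,"rx":0,"ry":0,"rz":0,"gripper":-0.1}])

```text
clock: 15.92
eef_pos: [472.5, -222.9, 27.0]
tool_rot: [-0.118, 0.993, 0.0, -0.0]
contact_force: [0.1, -0.3, -0.7]
finger_gap: 47.6
grasp_force: 26.0
```

```bash
python3 st.py
```

```text
15.9167 [ 472.538 -222.903   26.995] yyaw 103.54976960843196 tilt [-0.  0.]
F tool [-0.078 -0.299  0.67 ] Fz -0.670187843067258 T tool [-0.11  -0.092 -0.006] Tw [ 0.128 -0.063  0.006] gap 47.582776968733754 25.999786576721817 j6 -2.3623683503391053
```

Emit:
play_rows(steps=[{"x":0,"y":0,"z":0.0003,"rx":0,"ry":0,"rz":0,"gripper":-0.1},{"x":0,"y":0,"z":0.0006,"rx":0,"ry":0,"rz":0,"gripper":-0.1},{"x":0,"y":0,"z":0.0009,"rx":0,"ry":0,"rz":0,"gripper":-0.1},{"x":0,"y":0,"z":0.001,"rx":0,"ry":0,"rz":0,"gripper":-0.1},{"x":0,"y":0,"z":0.001,"rx":0,"ry":0,"rz":0,"gripper":-0.1}])

```text
clock: 16.33
eef_pos: [472.7, -223.0, 26.6]
tool_rot: [-0.118, 0.993, -0.0, 0.0]
contact_force: [-2.2, 0.9, 12.4]
finger_gap: 47.2
grasp_force: 26.0
```

```bash
python3 st.py
```

```text
16.3333 [ 472.689 -223.025   26.599] yyaw 103.55092749264938 tilt [ 0.001 -0.   ]
F tool [  1.947   1.41  -12.357] Fz 12.355685933858574 T tool [-0.551  0.256 -0.033] Tw [0.475 0.378 0.033] gap 47.22314107439427 26.00207147654146 j6 -2.362407720849147
```

The bowl has touched the floor. I'll relieve the down-force, ease the grip in stages, then open.

Emit:
play_rows(squeeze=10, steps=[{"x":0,"y":0,"z":-0.0006,"rx":0,"ry":0,"rz":0,"gripper":-0.1},{"x":0,"y":0,"z":-0.0006,"rx":0,"ry":0,"rz":0,"gripper":-0.1},{"x":0,"y":0,"z":-0.0006,"rx":0,"ry":0,"rz":0,"gripper":-0.1},{"x":0,"y":0,"z":-0.0006,"rx":0,"ry":0,"rz":0,"gripper":-0.1},{"x":0,"y":0,"z":-0.0006,"rx":0,"ry":0,"rz":0,"gripper":-0.1}])

```text
clock: 16.75
eef_pos: [472.6, -223.0, 26.6]
tool_rot: [-0.118, 0.993, -0.0, 0.0]
contact_force: [1.3, -0.1, 3.1]
finger_gap: 51.9
grasp_force: 10.0
```

Emit:
play_rows(squeeze=4, steps=[{"x":0,"y":0,"z":0,"rx":0,"ry":0,"rz":0,"gripper":-0.1},{"x":0,"y":0,"z":0,"rx":0,"ry":0,"rz":0,"gripper":-0.1},{"x":0,"y":0,"z":0,"rx":0,"ry":0,"rz":0,"gripper":-0.1},{"x":0,"y":0,"z":0,"rx":0,"ry":0,"rz":0,"gripper":-0.1},{"x":0,"y":0,"z":0,"rx":0,"ry":0,"rz":0,"gripper":-0.1}])

```text
clock: 17.17
eef_pos: [472.6, -223.0, 26.6]
tool_rot: [-0.118, 0.993, -0.0, 0.0]
contact_force: [0.3, -0.2, -0.4]
finger_gap: 52.1
grasp_force: 4.0
```

```bash
python3 st.py
```

```text
17.1667 [ 472.619 -222.977   26.6  ] yyaw 103.5466430313902 tilt [ 0. -0.]
F tool [-0.255 -0.295  0.416] Fz -0.41568400630341806 T tool [ 0.012 -0.211  0.04 ] Tw [ 0.037 -0.208 -0.04 ] gap 52.099849333442414 3.99998277425766 j6 -2.362330302564904
```

Catch is out (gap 52) and forces are near zero. Opening and retreating upward.

Emit:
play_rows(steps=[{"x":0,"y":0,"z":0,"rx":0,"ry":0,"rz":0,"gripper":0.3},{"x":0,"y":0,"z":0,"rx":0,"ry":0,"rz":0,"gripper":0.5},{"x":0,"y":0,"z":0,"rx":0,"ry":0,"rz":0,"gripper":0.8},{"x":0,"y":0,"z":0,"rx":0,"ry":0,"rz":0,"gripper":1},{"x":0,"y":0,"z":0,"rx":0,"ry":0,"rz":0,"gripper":1}])

```text
clock: 17.58
eef_pos: [472.5, -222.9, 26.6]
tool_rot: [-0.118, 0.993, 0.0, -0.0]
contact_force: [0.2, -0.7, 0.3]
finger_gap: 82.2
grasp_force: 0.0
```

Emit:
play_rows(steps=[{"x":0,"y":0,"z":-0.005,"rx":0,"ry":0,"rz":0,"gripper":1},{"x":0,"y":0,"z":-0.015,"rx":0,"ry":0,"rz":0,"gripper":1},{"x":0,"y":0,"z":-0.03,"rx":0,"ry":0,"rz":0,"gripper":1},{"x":0,"y":0,"z":-0.05,"rx":0,"ry":0,"rz":0,"gripper":1},{"x":0,"y":0,"z":-0.075,"rx":0,"ry":0,"rz":0,"gripper":1}])

```text
clock: 18.0
eef_pos: [472.0, -222.6, 102.5]
tool_rot: [-0.118, 0.993, 0.0, -0.001]
contact_force: [-0.3, 0.4, -0.0]
finger_gap: 91.3
grasp_force: 0.0
```

Emit:
play_rows(steps=[{"x":0,"y":0,"z":-0.025,"rx":0,"ry":0,"rz":0,"gripper":1},{"x":0,"y":0,"z":-0.05,"rx":0,"ry":0,"rz":0,"gripper":1},{"x":0,"y":0,"z":-0.075,"rx":0,"ry":0,"rz":0,"gripper":1},{"x":0,"y":0,"z":-0.09,"rx":0,"ry":0,"rz":0,"gripper":1},{"x":0,"y":0,"z":-0.1,"rx":0,"ry":0,"rz":0,"gripper":1}])

```text
clock: 18.42
eef_pos: [473.0, -223.2, 204.5]
tool_rot: [-0.118, 0.993, -0.001, 0.001]
contact_force: [-0.3, -1.2, -0.1]
finger_gap: 91.3
grasp_force: 0.0
```

```bash
python3 st.py
python3 - <<'E'
from h import *
grab('scene','s4');grab('wrist','w4')
a=cv2.imread('pics/s4.png');b=cv2.imread('pics/w4.png')
c=np.zeros((300,800,3),np.uint8);c[:,:400]=cv2.resize(a,(400,300));c[:,400:]=cv2.resize(b,(400,300))
cv2.imwrite('pics/c7.png',c)
E
```

```text
18.4167 [ 473.032 -223.18   204.482] yyaw 103.55129780143085 tilt [ 0.003 -0.002]
F tool [ 0.538 -1.093  0.124] Fz -0.12270012540600181 T tool [-0.073 -0.114  0.028] Tw [ 0.097 -0.094 -0.027] gap 91.28721405457385 0.0 j6 -2.362376695288479
```

View pics/c7.png

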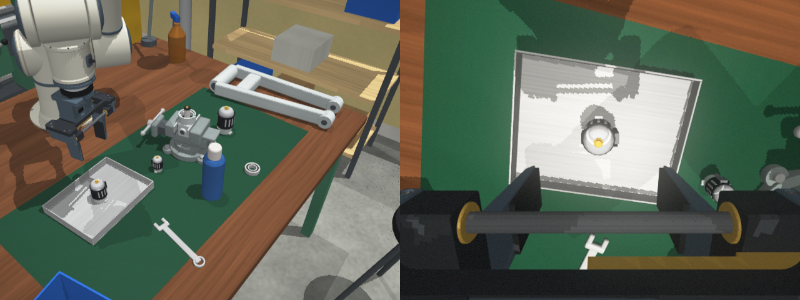

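The bowl stands upright in the middle of the tray (left 98,188; right 598,138), the gripper is clear and nothing else has moved.

```bash
python3 -c "
from plant import r
print(r.job_done())"
```

```text
the job is handed in; nothing more can be done
None
```

The bowl is off and stands upright in the middle of the steel tray, and I've handed the job in (no verdict came back): about 89° of turn to the end stop, which I loaded to about 0.47 N m at the wrist, an estimated 0.35 at the stop itself after turning friction, then lifted straight up clear of the element and released, with the spray can, spanner and bearing untouched.

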